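Rebuild a hotel safe handle on its lock case

ROBOT

A 6-joint arm with a two-finger parallel gripper is mounted at the origin on the work surface. World frame = base frame: x ahead of the robot, y to its left, z up, the work surface at z = 0. Lengths are in m, angles in rad, forces in N, time in s.
With the tool pointing down it reaches from about 0.275 to 0.825 m from the base axis. Payload 4.9 kg.
Tool frame: the origin (TCP) lies midway between the tips of the shut fingers; the grasp point (between the pads) lies 19 mm behind it (grip_point_offset is the distance from the TCP to the grasp point, in m); z points along the fingers, y is the line along which they close (so a half turn about z gives the same grasp; the last joint's range is limited). The gripper opens to 85 mm and grips with 20 to 120 N. Pads are 22 mm wide; open, the fingers measure 114 mm over their backs; the gripper's body (76 mm by 85 mm) begins 54 mm behind the grasp point. The pads swing forward as they close: fully open they stand 13 mm farther back than shut.
Start: joints at [-1.235, 0.326, -0.193, 1.052, 0, 1.437], TCP at [0.249, -0.49, 0.231] pointing down, gripper open.
Joint ranges: [-2.65, 2.65], [-0.97, 1.79], [-1.3, 1.35], [-1.93, 2.1], [-1.47, 1.37], [-3.14, 3.14]. Speed limits (rad/s): [2.57, 2.57, 3.14, 3.14, 3.14, 3.14].

INTERFACE

Orientations are given as a rotation vector (axis times angle).
In Python, from cell import * gives the robot as it stands. Calls block until the motion is done:
- movep(position, orientation): joint-space move of the TCP to a pose.
- move_l(position, velocity=0.15, rot=None, until_force=None): straight line of the TCP; rot=None keeps the orientation; velocity is the mean speed in m/s. With until_force (N) it stops when the force on the tool has changed by that much, and returns True; else False.
- set_joints(angles): joint-space move.
- let_go() and grab(newtons=None): open the fingers fully, or close them until they stop; newtons is the grip in N (None keeps the last).
- sleep(seconds).
- ik(position, orientation): joint angles nearest the present ones, or None.
- get_state(): the state.
- grab_frame(name): name is "side" or "top"; returns a dict with "img" (420x560x3 uint8, red, green, blue), "fx", "fy", "cx", "cy" (pixels), "cam_to_world" (4x4, takes a point from camera to world coordinates). Camera axes: x right, y down, z forward; pixel columns grow to the right and rows downward; lengths in m; the calibration is good to about 2 mm. A picture is of the moment at which its call begins. There is no depth.
A pose or a line that the arm cannot do raises MotionError and nothing moves.
- sign_off(): hands the job in; it is judged then, once.
Trained networks look in the newest picture that a camera, given by its name, has taken for a name from the list of things; names that differ only in an ending like _2 or _b are one class to them, and where a whole thing is asked for, a point or a joint stands for the part that bears it (a point fixed in the world has none). Each returns a list of dicts, best first, with "score" (0 to 1); they miss things now and then, are a little off and sometimes report something else, mostly with a low value. They report only what shows in the picture. A call takes as long as a camera call.
- spot_in(camera, name): "centre" ([column, row] in pixels, amid what is visible of it).
- silhouettes(camera, name): "mask" (420x560 bool, what is visible of it) and "centre" ([column, row] in pixels, amid what is visible of it).
- tip_of(camera, name): "centre" ([column, row] in pixels: a listed point, or the origin of a listed thing).
The state is a dict: "clock": time; "q": joint angles; "joint_velocities": joint speeds; "tau": joint torques, N m; "position": TCP position; "eef_rot": TCP orientation; "contact_force": force on the tool from outside, world axes, zero at the start; "wrist_torque": the same for the moment, N m; "finger_gap": opening from 0.0 (shut) to 1.0 (fully open); "grasp_force": force on a finger pad.
Only numpy, scipy, OpenCV 4.12 (cv2) and the standard library are available. Lean on these libraries where they do the work, as an engineer would, in place of code of your own. Each camera call takes 0.05 s, during which the arm holds its last target. There are 200 camera calls.

TASK

Put the safe's handle back together on the grey lock case: over its upright spindle first the wide flat steel rose ring, then the green glass lens ring, then the tall steel knob, and last the brass key plug, shank down into the bore of the knob. Set each part fully down, level, and let it go before the next. Leave the orange battery cover and the black battery where they lie.

Things in the scene. Friction and masses are not known exactly. Their poses are not given: they have to be found in the camera images.
- lock_case: fixed grey painted steel lock case, a flat block 120 (x) x 100 (y) x 30 mm high, turned up to 0.4 rad, left or right of the middle of the shelf, opposite the turntable. Origin: centre of its underside, on the shelf; z up. A steel spindle 18 mm in diameter stands upright on the z axis through the origin, from the top of the case (30 mm) to 72 mm above the shelf.
- turntable: walnut lazy-susan, a round disc 300 mm in diameter, locked so it does not turn. Origin: centre of its underside, on the shelf; its top is 25 mm above the shelf. The four parts stand on it about 96 mm from its axis, roughly 90 degrees apart, in shuffled order.
- rose: rose ring: wide flat brushed steel ring, outer diameter 64, bore 28, height 16 mm, about 0.2 kg. Origin: centre of its underside, z up along its axis. Goes first; its underside then is 30 mm above the shelf.
- lens: indicator lens: green glass ring, outer diameter 52, bore 28, height 14 mm, about 0.06 kg. Origin: centre of its underside, z up. Goes second; its underside then is 46 mm above the shelf.
- knob: safe handle knob: upright brushed steel barrel, fluted look, outer diameter 44, through bore 24, height 36 mm, about 0.25 kg. Origin: centre of its underside, z up. Goes third; its underside then is 60 mm and its top 96 mm above the shelf.
- plug: brass key plug standing head up: shank 19 mm in diameter and 20 mm long with a tapered foot, above it a round head 30 mm in diameter and 12 mm high with a key slot; 32 mm tall in all, about 0.12 kg. Origin: centre of the foot's underside, z up. Goes last: the shank hangs in the knob's bore and the head rests on the knob's top, the foot then 76 mm above the shelf.
- battery_cover: loose orange plastic battery cover, a flat plate 60 x 42 x 7 mm with a small tongue on one short side, lying near the middle of the turntable; to be left alone. Origin: centre of the plate's underside.
- battery: loose black block battery with a steel end, 17 x 48 x 26 mm high, lying on the shelf about 110 mm from the spindle on the side away from the robot; to be left alone. Origin: on its underside.

How it is judged:
On the way, in this order (a step that is already met when the one before it is completed fails the run):
1. the rose ring is down over the spindle on the lock case and released (horizontal distance between rose and lock_case below 0.009 m and z of rose in the frame of lock_case between 0.026 and 0.034 m and angle between rose's own z axis and vertical below 0.12 rad and contact force between rose and the fingers below 0.05 N and linear speed of rose below 0.03 m/s), for 0.2 s.
2. the lens ring is down on the rose ring and released (horizontal distance between lens and lock_case below 0.009 m and z of lens in the frame of lock_case between 0.042 and 0.05 m and angle between lens's own z axis and vertical below 0.12 rad and contact force between lens and the fingers below 0.05 N and linear speed of lens below 0.03 m/s), for 0.2 s.
3. the knob is down on the lens ring and released (horizontal distance between knob and lock_case below 0.009 m and z of knob in the frame of lock_case between 0.056 and 0.064 m and angle between knob's own z axis and vertical below 0.12 rad and contact force between knob and the fingers below 0.05 N and linear speed of knob below 0.03 m/s), for 0.2 s.
4. the plug is in the knob, its head on the knob's top, and released (horizontal distance between plug and lock_case below 0.009 m and z of plug in the frame of lock_case between 0.072 and 0.08 m and angle between plug's own z axis and vertical below 0.12 rad and contact force between plug and the fingers below 0.05 N and linear speed of plug below 0.03 m/s), for 0.2 s.
At the end, for the whole second after the job is handed in: Rose ring, lens ring, knob and plug are stacked in this order on the lock case's spindle, each within 9 mm of its axis and 4 mm of its seated height, level within 0.12 rad, released and at rest (all of step 1 and all of step 2 and all of step 3 and all of step 4); the robot touches nothing.
It fails at once if the battery cover is moved more than 25 mm (distance of battery_cover from where it was at the start of the episode above 0.025 m).
It fails at once if the battery is moved more than 25 mm (distance of battery from where it was at the start of the episode above 0.025 m).
It also fails if it takes over 122 s, if anything falls off the work surface, if the arm or the gripper's body presses on something with over 40 N, if the wrist force passes 120 N, or if a joint passes its speed limit or range.

## Working session

There is one attempt and no reset: what is moved stays moved. The work goes in short steps, each a Python script; the robot and the scene stay as the last script left them, time stands still between calls to the robot, and variables do not carry over. Pictures are saved under pics/ and viewed, at most 14 in all, crops included, and the job is handed in when it is done.

```bash
mkdir -p pics; ls; python3 - <<'E'
from cell import *
import cv2,numpy as np
for c in ("top","side"):
    f=grab_frame(c); cv2.imwrite(f"pics/{c}0.png",cv2.cvtColor(f["img"],cv2.COLOR_RGB2BGR))
    print(c,f["fx"],f["fy"],f["cx"],f["cy"]);print(np.round(f["cam_to_world"],4))
    for n in "lock_case turntable rose lens knob plug battery_cover battery".split():
        print(n,[(np.round(d["centre"],1).tolist(),round(d["score"],2)) for d in tip_of(c,n)[:2]],[(np.round(d["centre"],1).tolist(),round(d["score"],2),int(d["mask"].sum())) for d in silhouettes(c,n)[:2]])
s=get_state();print(s)
E
```

```text
pics
top 427.0174059170853 427.0174059170853 280.78491709734334 214.15785704447123
[[ 0.0102 -0.9959  0.0899  0.4806]
 [-0.9987 -0.0055  0.0516 -0.0237]
 [-0.0509 -0.0903 -0.9946  0.7267]
 [ 0.      0.      0.      1.    ]]
lock_case [([375.4, 218.8], 0.56)] [([376.9, 216.0], 0.97, 4671)]
turntable [([203.1, 235.5], 0.88)] [([212.6, 230.7], 0.67, 21160), ([143.2, 198.9], 0.39, 648)]
rose [([249.9, 254.5], 0.95)] [([244.5, 262.3], 0.59, 1038), ([227.9, 184.8], 0.52, 307)]
lens [([373.2, 218.4], 0.62)] [([143.0, 201.0], 0.78, 588)]
knob [([401.3, 157.1], 0.58), ([167.8, 287.2], 0.57)] [([161.2, 291.5], 0.84, 671)]
plug [([230.5, 187.0], 0.54)] [([227.8, 186.4], 0.57, 281)]
battery_cover [([199.9, 232.3], 0.62)] [([197.8, 230.4], 0.77, 958)]
battery [([402.6, 157.0], 0.84)] [([399.3, 155.9], 0.88, 373)]
side 411.6961308403611 411.6961308403611 278.30172070038674 215.42414530640312
[[ 0.7133 -0.5121  0.4786  0.1823]
 [-0.7008 -0.5139  0.4947 -0.4005]
 [-0.0074 -0.6882 -0.7255  0.652 ]
 [ 0.      0.      0.      1.    ]]
lock_case [([322.7, 285.9], 0.67)] [([327.2, 282.0], 0.94, 3549)]
tu
[... 524 characters left out ...]
 0.47, 182)]
{'clock': 1.7, 'q': array([-1.23518080e+00,  3.26236335e-01, -1.92612897e-01,  1.05199894e+00,
       -1.75628706e-05,  1.43660401e+00]), 'joint_velocities': array([ 0.00047635, -0.00068427, -0.00128846, -0.00102915, -0.00041584,
       -0.0011571 ]), 'tau': array([-2.05494667e-03, -4.43313754e+01,  2.62753969e+01,  9.21222017e-04,
       -3.52011530e-04, -1.82279979e-05]), 'position': array([ 0.24900469, -0.4904123 ,  0.23125613]), 'eef_rot': array([-3.05526574e+00, -7.31192661e-01,  3.56345915e-05]), 'contact_force': array([0.21480468, 0.26561434, 0.87558232]), 'wrist_torque': array([-0.01524376,  0.02731742, -0.02654903]), 'grasp_force': 0.0, 'finger_gap': 1.0000863920889191}
```

View pics/top0.png

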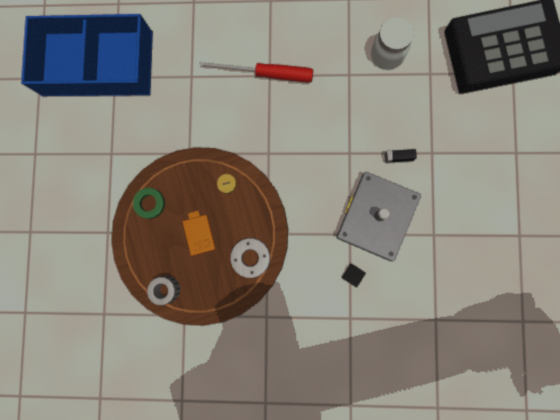

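View pics/side0.png

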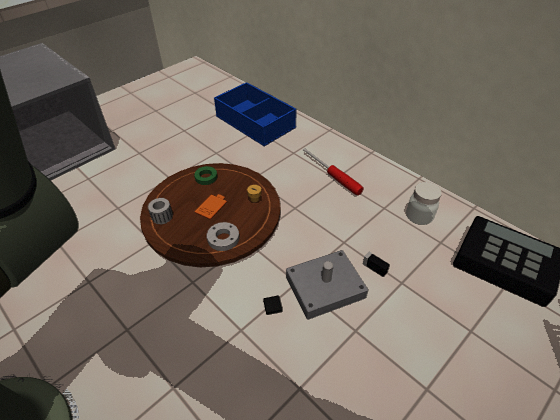

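The top view shows the lens at (148,203), plug (227,184), rose (250,258), knob (161,291), cover (199,235), spindle top (383,214) and battery (400,156). The side view agrees with this. The network's `lens` and `knob` points near the case are false. Next I'll fit the projected models to the masks in both cameras.

```bash
cat > h.py <<'E'
from cell import *
import cv2,numpy as np
from scipy.optimize import fsolve
from scipy.spatial.transform import Rotation as R
def proj(f,P):
    T=np.linalg.inv(f["cam_to_world"]);p=np.asarray(P)@T[:3,:3].T+T[:3,3]
    return np.c_[f["fx"]*p[:,0]/p[:,2]+f["cx"],f["fy"]*p[:,1]/p[:,2]+f["cy"]]
def ray(f,px,z):
    C=f["cam_to_world"];d=C[:3,:3]@[(px[0]-f["cx"])/f["fx"],(px[1]-f["cy"])/f["fy"],1]
    return (C[:3,3]+d*(z-C[2,3])/d[2])[:2]
def hullc(p):
    m=cv2.moments(cv2.convexHull(np.float32(p)));return np.array([m["m10"],m["m01"]])/m["m00"],m["m00"]
A=np.linspace(0,2*np.pi,60);CI=np.c_[np.cos(A),np.sin(A)]
SH=dict(rose=[(.032,0),(.032,.016)],lens=[(.026,0),(.026,.014)],knob=[(.022,0),(.022,.036)],plug=[(.008,0),(.015,.020),(.015,.032)],spindle=[(.009,.0),(.009,.042)])
def cyl(n,xy,z0): return np.vstack([np.c_[CI*r+xy,np.full(60,z0+h)] for r,h in SH[n]])
def fit(f,n,mask,z0):
    """xy of part n standing at z0 whose projected hull centroid matches the mask's; area ratio"""
    k,l,st,_=cv2.connectedComponentsWithStats(mask.astype(np.uint8))
    m=l==1+np.argmax(st[1:,4]);p=np.argwhere(m)[:,::-1]
    p=np.vstack([p+o for o in ((-.5,-.5),(.5,.5),(-.5,.5),(.5,-.5))])
    c,a=hullc(p);xy=fsolve(lambda q:hullc(proj(f,cyl(n,q,z0)))[0]-c,ray(f,c,z0))
    return xy,a/hullc(proj(f,cyl(n,xy,z0)))[1]
def rot(a):
    return R.from_matrix(np.c_[[-np.sin(a),np.cos(a),0],[np.cos(a),np.sin(a),0],[0,0,-1]]).as_rotvec()
E
python3 - <<'E'
from h import *
for c in ("top","side"):
    f=grab_frame(c);print(c)
    for n in "rose lens knob plug".split():
        for d in silhouettes(c,n)[:2]:
            xy,r=fit(f,n,d["mask"],.025);print(n,round(d["score"],2),np.round(xy,4),"area",round(r,2),np.round(d["centre"]))
    for n,z in (("turntable",.0125),("battery_cover",.028),("lock_case",.02),("battery",.013)):
        print(n,[np.round(ray(f,d["centre"],z),4) for d in silhouettes(c,n)[:1]])
    # spindle top crop
    u,v=(383,214) if c=="top" else (328,268)
    crop=f["img"][v-60:v+60,u-60:u+60]
    cv2.imwrite(f"pics/{c}1.png",cv2.resize(cv2.cvtColor(crop,cv2.COLOR_RGB2BGR),None,fx=5,fy=5,interpolation=cv2.INTER_NEAREST))
E
```

```text
top
rose 0.81 [0.4714 0.062 ] area 1.02 [243. 254.]
lens 0.77 [0.5602 0.2338] area 0.97 [142. 204.]
knob 0.78 [0.4189 0.199 ] area 0.98 [161. 287.]
plug 0.81 [0.59   0.0998] area 1.04 [229. 185.]
turntable [array([0.5195, 0.1297])]
battery_cover [array([0.5215, 0.1484])]
lock_case [array([ 0.5374, -0.1459])]
battery [array([ 0.6433, -0.1852])]
side
rose 0.57 [0.4742 0.0591] area 0.99 [225. 242.]
rose 0.57 [0.4923 0.1234] area 16.53 [209. 221.]
lens 0.77 [0.5627 0.2301] area 1.09 [205. 174.]
turntable []
battery_cover [array([0.5106, 0.1379])]
lock_case []
battery [array([ 0.6411, -0.1915])]
```

View pics/top1.png

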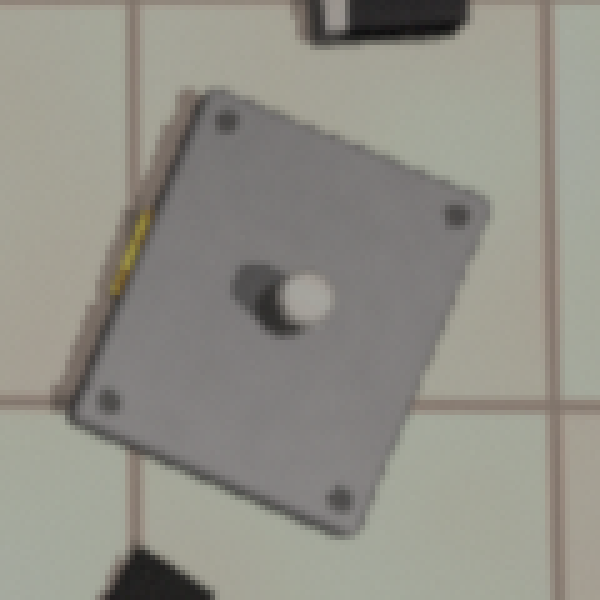

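View pics/side1.png

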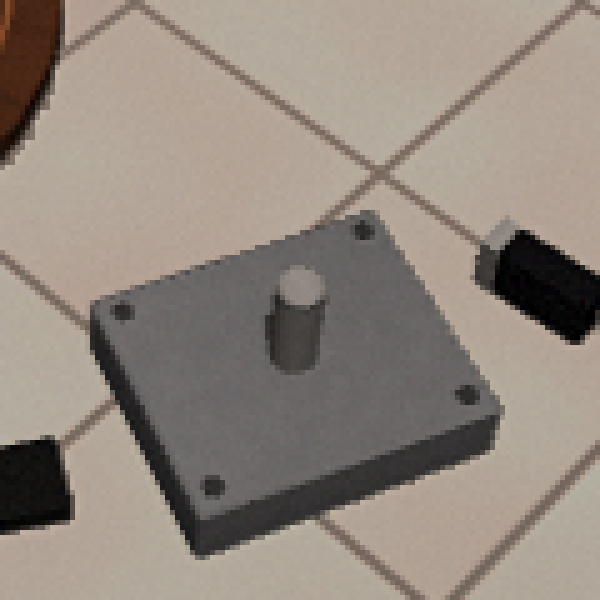

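The crops put the spindle top at top (383.7, 212.9) and side (327.5, 265.1). The network masks jitter by several pixels, so I'll segment the parts by colour inside the disc instead.

```bash
cat >> h.py <<'E'
HINT=dict(top=dict(rose=(250,258),lens=(148,203),knob=(161,291),plug=(227,184)),side=dict(rose=(222,235),lens=(205,175),knob=(160,210),plug=(254,192)))
def seg(f,n,hint,r=28):
    h=cv2.cvtColor(f["img"],cv2.COLOR_RGB2HSV).astype(int);H,S,V=h[...,0],h[...,1],h[...,2]
    m={"lens":(H>45)&(H<90)&(S>90),"plug":(H>20)&(H<35)&(S>90)&(V>90)}.get(n,(S<60)&(V>60))
    y,x=np.mgrid[:420,:560];return m&(np.hypot(x-hint[0],y-hint[1])<r)
E
python3 - <<'E'
from h import *
vis=[]
for c in ("top","side"):
    f=grab_frame(c);im=f["img"].copy()
    for n in SH:
        if n=="spindle":continue
        h=HINT[c][n];r=28 if c=="top" else 24
        m=seg(f,n,h,r);im[m]=(255,0,255)
        xy,q=fit(f,n,m,.025);print(c,n,np.round(xy,4),round(q,2))
        for p in proj(f,cyl(n,xy,.025)).astype(int): im[p[1],p[0]]=(0,255,255)
    px=dict(top=(383.7,212.9),side=(327.5,265.1))[c];print(c,"spindle",np.round(ray(f,px,.072),4))
    vis.append(cv2.resize(im[130:330,100:300] if c=="top" else im[130:330,100:300],None,fx=2,fy=2,interpolation=0))
cv2.imwrite("pics/seg.png",np.hstack(vis)[...,::-1])
E
```

```text
top rose [0.4724 0.0616] 1.01
top lens [0.5614 0.2333] 0.92
top knob [0.4182 0.2018] 0.86
top plug [0.591 0.1  ] 0.95
top spindle [ 0.5426 -0.1466]
side rose [0.4736 0.0604] 0.94
side lens [0.5627 0.2317] 0.94
side knob [0.4202 0.1991] 0.89Traceback (most recent call last):
  File "<stdin>", line 9, in <module>
  File "h.py", line 19, in fit
    m=l==1+np.argmax(st[1:,4]);p=np.argwhere(m)[:,::-1]
           ~~~~~~~~~^^^^^^^^^^
    return _wrapfunc(a, 'argmax', axis=axis, out=out, **kwds)
    return bound(*args, **kwds)
ValueError: attempt to get argmax of an empty sequence
```

Both views agree within 2 mm, and opposite parts sit 193–199 mm apart as expected, so I can start moving. Each part gets squeezed twice at 90° to centre it, rose first.

```bash
cat >> h.py <<'E'
C0=np.array([.511,.149])
def yaw_near(xy,z,a):
    """of a and a+pi the tool yaw needing the smaller wrist turn"""
    q=get_state()["q"];o=[]
    for b in (a,a+np.pi):
        j=ik([*xy,z],rot(b))
        if j is not None and abs(j[5])<3.0:o.append((np.abs(np.array(j)-q).max(),b))
    return min(o)[1]
def pick(xy,zt,g,twice=True,zup=.15):
    """centre the part by a radial squeeze, then grip tangentially and lift; returns final yaw"""
    d=np.array(xy)-C0;a=np.arctan2(d[1],d[0])
    b=yaw_near(xy,zup,a+np.pi/2*(not twice));movep([*xy,zup],rot(b))
    print("hit",move_l([*xy,zt],.15,until_force=15))
    if twice:
        grab(20);s=get_state();print("sq1",s["finger_gap"],s["grasp_force"],s["clock"]);let_go()
        b=yaw_near(xy,zt,a+np.pi/2);move_l([*xy,zt+.03],.2);movep([*xy,zt+.03],rot(b));move_l([*xy,zt],.1,until_force=15)
    grab(g);s=get_state();print("sq2",s["finger_gap"],s["grasp_force"],s["position"])
    move_l([*xy,zup],.15);s=get_state();print("up",s["finger_gap"],s["grasp_force"],s["contact_force"],s["clock"])
    return b
def snap(c,name,box=None,k=2):
    f=grab_frame(c);im=f["img"][...,::-1]
    if box: im=im[box[1]:box[3],box[0]:box[2]]
    cv2.imwrite(f"pics/{name}.png",cv2.resize(im,None,fx=k,fy=k,interpolation=cv2.INTER_CUBIC));return f
E
python3 - <<'E'
from h import *
f=grab_frame("side");print("spindle side",ray(f,(327.5,265.1),.072))
pick((.473,.061),.029,40)
f=grab_frame("side");g=grab_frame("top")
E
```

```text
spindle side [ 0.54202946 -0.15048184]
hit False
sq1 0.7285867688453536 20.523366602137685 6.2167
sq2 0.7257600698940756 40.81662207841873 [0.47351584 0.06103445 0.03048188]
up 0.7205192992436451 43.86609239503741 [-0.40354195  0.53498027 -1.22374597] 10.0667
```

```bash
cat >> h.py <<'E'
def place(xy,off,seat,top,g=8):
    """off: TCP height above the part's underside; lowers to contact, reports, does not let go unless seated"""
    zc=top+off+.012
    b=yaw_near(xy,.16,YAW);movep([*xy,.16],rot(b));move_l([*xy,zc],.15)
    hit=move_l([*xy,seat+off-.003],.04,until_force=g);s=get_state()
    e=s["position"][2]-off-seat;print("hit",hit,"height err",e,s["position"],s["contact_force"],s["wrist_torque"],s["clock"])
    return abs(e)<.004
YAW=np.arctan2(-.0366,.0952)+np.pi/2
E
python3 - <<'E'
from h import *
S=(.5423,-.1486)
s=get_state();print(s["position"])
ok=place(S,.0055,.030,.072)
if ok:
    let_go();sleep(.2);move_l([*S,.13],.2);print(get_state()["clock"])
snap("side","rose1",(230,150,430,350),3);
E
```

```text
[0.4720889  0.06101186 0.14889494]
hit True height err 0.0001597994240427683 [ 0.54209691 -0.14849965  0.0356598 ] [-0.49476679  0.36871082  5.39677122] [ 0.07749771  0.11559291 -0.00865585] 13.0917
14.2833
```

View pics/rose1.png

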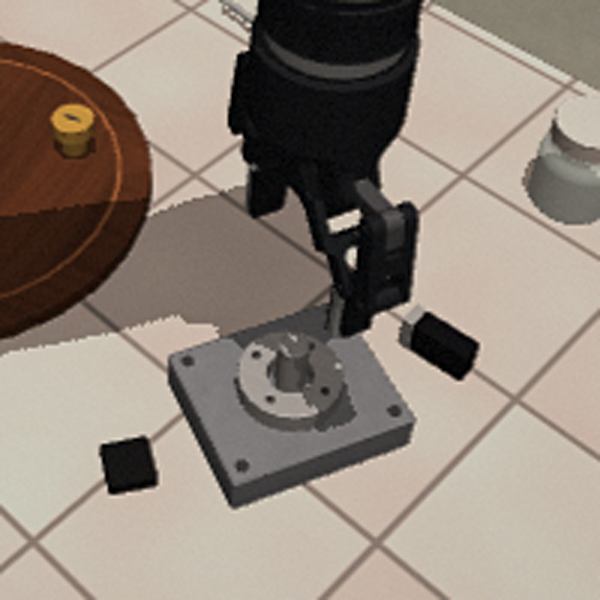

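The rose is seated around the spindle. Picking the lens next; with the arm clear I'll measure the spindle against the rose, whose position the arm now gives.

```bash
python3 - <<'E'
from h import *
pick((.562,.2325),.0265,30)
for c in("top","side"):
    f=grab_frame(c);p=proj(f,[[.5421,-.1485,.046],[.542,-.1485,.072]]);u,v=p.mean(0).astype(int);print(c,p,u-40,v-40)
    cv2.imwrite(f"pics/{c}2.png",cv2.resize(f["img"][v-40:v+40,u-40:u+40,::-1],None,fx=7,fy=7,interpolation=cv2.INTER_NEAREST))
E
```

```text
hit False
sq1 0.5923761716159672 20.39113037288189 17.1583
sq2 0.5907672623822192 30.650955475866795 [0.56260335 0.23268148 0.02764346]
up 0.5901503228639448 31.236569210886955 [-0.69065139  0.39665056 -0.82730946] 21.1667
top [[381.80222203 214.73229132]
 [384.95133092 213.27815137]] 343 174
side [[325.53137712 273.17233465]
 [326.62483635 264.45745097]] 286 228
```

View pics/top2.png

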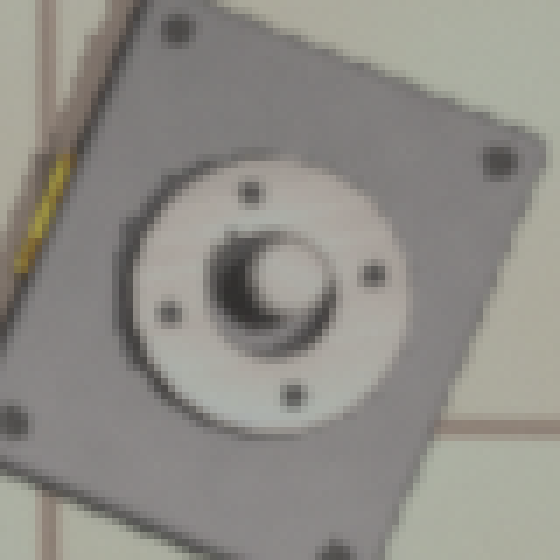

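View pics/side2.png

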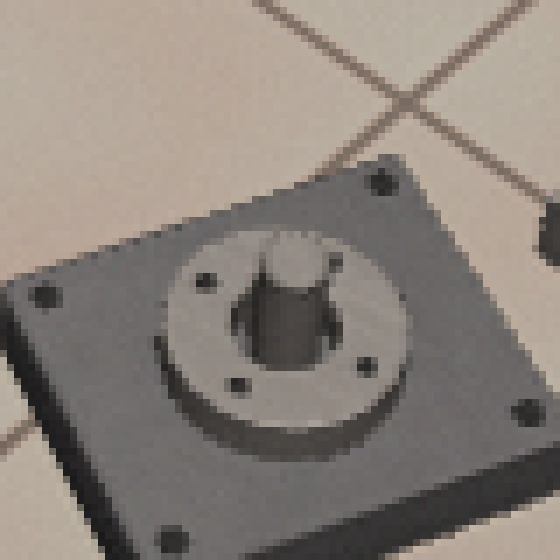

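In top2 the rose-ring centre is about (271,294) and the spindle top about (290,279). Side2 shows the spindle slightly right of and beyond the bore centre. That puts the spindle about 1–1.5 mm in +x and +0.5–1 mm in +y from where the rose was placed, so I'll use (0.5433, -0.148) for the lens.

```bash
python3 - <<'E'
from h import *
S=(.5435,-.148)
ok=place(S,.0026,.046,.072)
if ok:
    let_go();sleep(.2);move_l([*S,.13],.2)
    pick((.419,.2005),.033,50)
    for c in("top","side"):
        f=grab_frame(c);u,v=(382,214) if c=="top" else (326,266)
        cv2.imwrite(f"pics/{c}3.png",cv2.resize(f["img"][v-30:v+30,u-30:u+30,::-1],None,fx=8,fy=8,interpolation=cv2.INTER_CUBIC))
E
```

```text
hit True height err 3.7064621077366466e-05 [ 0.54302474 -0.14783368  0.04863706] [-1.25161009  0.62016482  6.39634821] [0.03349555 0.23743593 0.05491484] 24.2083
hit False
sq1 0.5029845770082866 20.12830328196287 28.1833
sq2 0.5010295363402978 49.92856504395604 [0.41944843 0.20057419 0.03387953]
up 0.5033570951169558 51.00440424866974 [ 0.1282965  -0.75098285 -2.64435132] 32.25
```

View pics/top3.png

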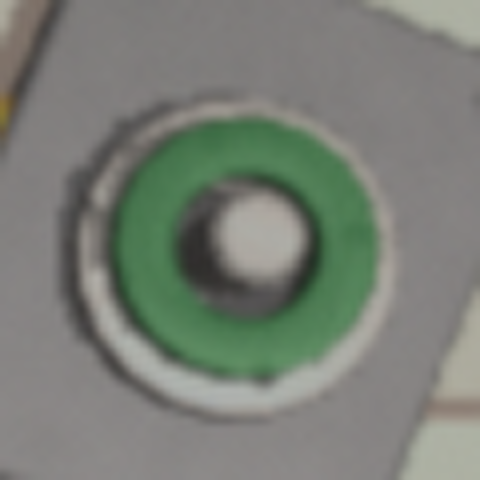

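View pics/side3.png

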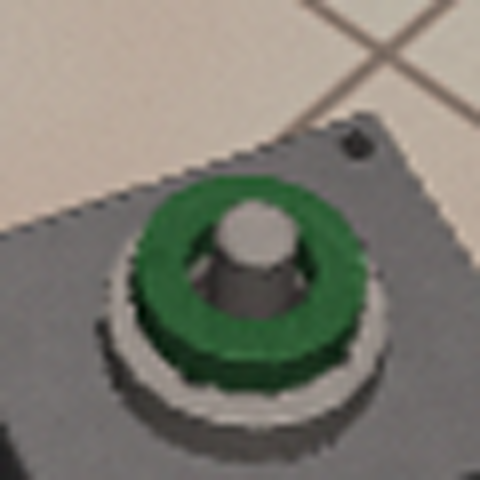

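The top and side crops agree: the lens is seated and the spindle is about 0.9 mm in +x from the lens centre. Correcting for that and placing the knob.

```bash
python3 - <<'E'
from h import *
S=(.5443,-.1481)
ok=place(S,.0089,.060,.072)
if ok:
    let_go();sleep(.2);move_l([*S,.16],.2)
    d=np.array([.591,.0995])
    movep([.45,-.02,.2],rot(yaw_near((.45,-.02),.2,0)))
    for c in("top","side"):
        f=grab_frame(c)
        if c=="top":print("plug",fit(f,"plug",seg(f,"plug",(227,184)),.025))
        u,v=(385,214) if c=="top" else (326,256)
        cv2.imwrite(f"pics/{c}4.png",cv2.resize(f["img"][v-30:v+30,u-30:u+30,::-1],None,fx=8,fy=8,interpolation=cv2.INTER_CUBIC))
        print(proj(f,[[.5439,-.148,.096]]),u-30,v-30)
E
```

```text
hit True height err -1.4234979287784666e-05 [ 0.54403767 -0.14804857  0.06888577] [-1.03204547  0.33571893  5.74658549] [ 0.10735142  0.27178568 -0.06681179] 34.925
plug (array([0.59881264, 0.09712273]), 0.3116798215304608)
[[387.72747517 210.47587714]] 355 184
[[328.23052324 255.17595052]] 296 226
```

View pics/top4.png

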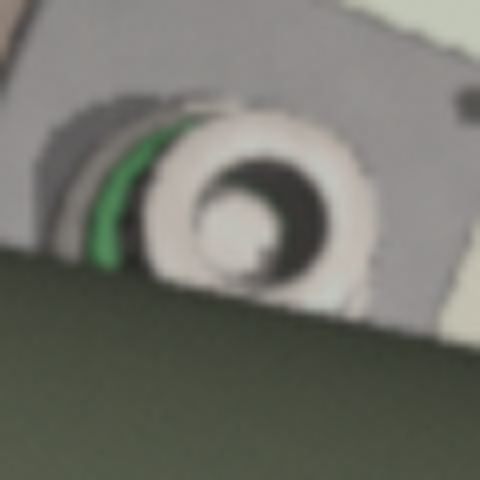

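View pics/side4.png

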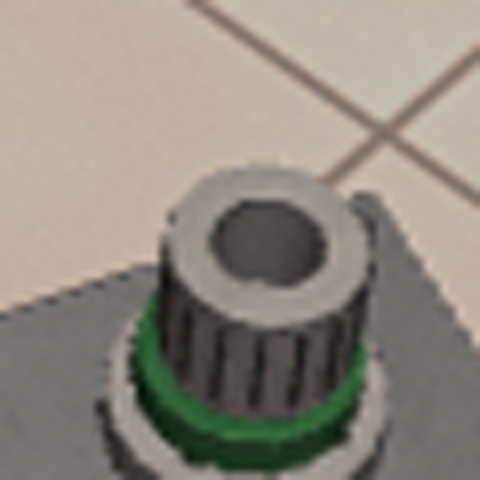

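The knob is seated, with its bore centre at top px (387.3, 211.3). That matches the arm position plus the known camera bias. The plug must be gripped on the head only, with fingertips above the knob's top, so I'll centre it low with two squeezes and then regrip higher.

```bash
python3 - <<'E'
from h import *
xy=(.592,.0993);d=np.array(xy)-C0;a=np.arctan2(d[1],d[0])
let_go()
b=yaw_near(xy,.15,a);movep([*xy,.15],rot(b));print(move_l([*xy,.034],.15,until_force=12));grab(20);print(get_state()["finger_gap"]);let_go()
move_l([*xy,.075],.2);b=yaw_near(xy,.075,a+np.pi/2);movep([*xy,.075],rot(b));move_l([*xy,.034],.15,until_force=12);grab(20);print(get_state()["finger_gap"]);let_go()
move_l([*xy,.0455],.1);grab(50);s=get_state();print(s["finger_gap"],s["position"],s["grasp_force"])
move_l([*xy,.16],.15);s=get_state();print(s["finger_gap"],s["contact_force"],s["clock"])
S=(.5443,-.1481);b=yaw_near(S,.2,YAW);movep([*S,.2],rot(b));move_l([*S,.15],.15)
snap("side","plug1",(250,140,400,290),4)
E
```

```text
False
0.34094084212636966
0.3408259488839398
0.32542017667654355 [0.59197915 0.09931272 0.04553483] 49.19928967952728
0.32221864698100905 [ 0.45019953  0.24439996 -1.76734463] 45.75
```

View pics/plug1.png

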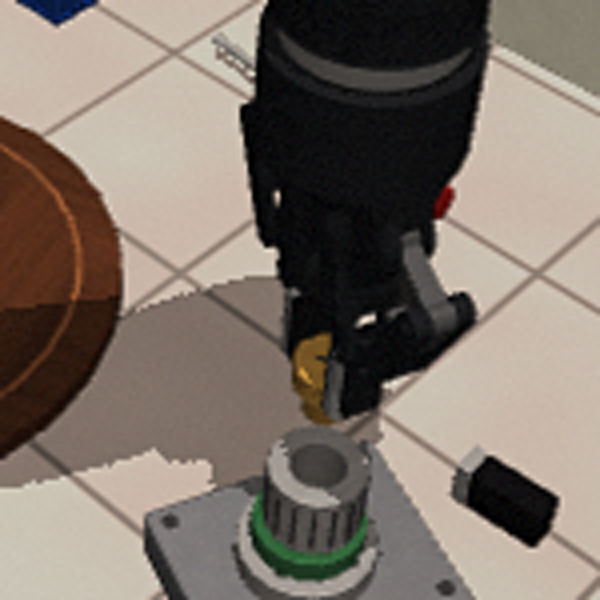

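The plug is held upright directly above the knob bore, with the fingertips level with the underside of its head. Inserting it now.

```bash
python3 - <<'E'
from h import *
S=(.5443,-.1481)
ok=place(S,.0205,.076,.096,g=6)
if ok:
    let_go();sleep(.2);move_l([*S,.17],.15);movep([.45,-.3,.25],rot(yaw_near((.45,-.3),.25,0)));print(get_state()["clock"])
snap("side","plug2",(250,190,400,340),4)
E
```

```text
hit True height err 3.8659309213845416e-05 [ 0.54387391 -0.14796552  0.09653866] [0.13070181 0.2672096  5.49282799] [ 0.0233475   0.12673874 -0.00275846] 48.6417
50.9333
```

View pics/plug2.png

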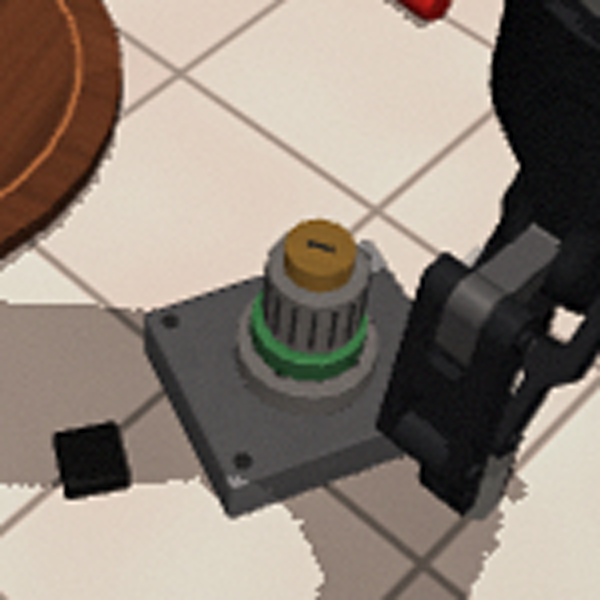

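The full stack is seated and level, with the plug head resting on the knob at crop (320,255), and the gripper is clear of everything.

```bash
python3 -c "
from cell import *
sleep(.3);print(sign_off())"
```

```text
the job is handed in; nothing more can be done
None
```

The rose ring, lens ring, knob and plug are stacked in that order on the spindle, each set down at its seated height and let go, and the job was handed in at about 51 s of the allowed 122 s; the verdict was not reported back.

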